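# Hold the varnish cell in the light checker

### The arm

A 7-joint arm with a two-finger parallel gripper is mounted at the origin on the work surface. World frame = base frame: x ahead of the robot, y to its left, z up, the work surface at z = 0. Lengths are in m, angles in rad, forces in N, time in s.
With the tool pointing down it reaches from about 0.4 to 0.85 m from the base axis. Payload 10.4 kg.
Tool frame: the origin (TCP) lies at the centre of the arm's flange, where the gripper is bolted on; the fingertips stand 182 mm ahead of it and the grasp point (between the pads) lies r.grasp_offset ahead of it (r.grasp_offset is the distance from the TCP to the grasp point, in m); z points along the fingers, y is the line along which they close (so a half turn about z gives the same grasp; the last joint's range is limited). The gripper opens to 87 mm and grips with 3 to 60 N. Pads are 19 mm wide; open, the fingers measure 117 mm over their backs; the gripper's body (75 mm by 190 mm) begins 51 mm behind the grasp point.
Start: joints at [1.089, 0.332, -0.065, 1.46, 0.022, 1.35, -0.088], TCP at [0.277, -0.56, 0.405] pointing down, gripper open.
Joint ranges: [-2.6, 2.6], [-0.5, 2.12], [-1.47, 1.34], [0.16, 2.42], [-1.27, 4.41], [0.06, 2.06], [-2.6, 2.6]. Speed limits (rad/s): [2.22, 2.22, 2.79, 2.79, 3.14, 3.14, 3.14].

### API

Orientations are given as a unit quaternion [x, y, z, w].
In Python, from bench import status, vision, job, spotter, r gives the robot as it stands. The module is installed in compiled form; this text tells all that it offers.
- The arm moves only by the tool play_rows, never from a script. Its argument "series" is a list of rows, each a list of 6 numbers: the shift along the tool's x, y, z each as a share of 150 mm, from -1 to 1, then the turn, a rotation vector about the tool's x, y, z each as a share of 30 degrees, from -1 to 1. In form: [[x, y, z, ax, ay, az], ...]. A call has 1 to 5 rows; each row is the pose to reach, as a shift and turn from the pose commanded when the call began, along the tool's axes at that moment; what a row does not reach only later rows make up. A row lasts 1/10 s, in which the tool goes at most 50 mm and 8.59 degrees, less where a joint would pass 70% of its speed; a pose out of reach is approached as far as the arm can. A call with a number of a shift or a turn outside -1 to 1 is refused whole. A call with a gripper value outside its range is refused whole. "fingers" is the opening, from -1 (shut) to 1 (fully open), set as the call begins (left out, the last holds). The fingers move at their own pace and stop on an object; "squeeze" is the grip in N (left out, the last holds). Time passes only in rows, so rows that repeat a pose let the fingers close. It gives the time, the measured TCP pose, the force, the opening and the grip force at its end, in the units of the state.
- status.read_state(): the state, without advancing time (a new reading comes with each control period).
- vision.camera(name): name is "side" or "top" or "wrist"; returns the picture (384x512x3 uint8, blue, green, red); there is no depth.
- vision.calibration(name): a dict with "fx", "fy", "cx", "cy" (pixels), "rvec" (rotation vector, rad) and "tvec" (3), from world to camera coordinates, as OpenCV has them; the wrist camera has in their place "T_tool_cam" (4x4, takes a point from camera to tool coordinates, whose origin is the TCP and whose axes are the flange's). Camera axes: x right, y down, z forward; pixel columns grow to the right and rows downward; lengths in m; the calibration is good to about 2 mm. The wrist camera is an equidistant fisheye: a pixel r from the principal point sees the ray r / f radians off the axis. A picture is of the moment at which its call begins: read the wrist's pose just before it. calibration takes no time and is no camera call.
- job.close_job(): hands the job in; it is judged then, once.
Trained networks look in the newest picture that a camera, given by its name, has taken for a name from the list of things; names that differ only in an ending like _2 or _b are one class to them, and where a whole thing is asked for, a point or a joint stands for the part that bears it (a point fixed in the world has none). Each returns a list of dicts, best first, with "conf" (0 to 1); they miss things now and then, are a little off and sometimes report something else, mostly with a low value. They report only what shows in the picture. A call takes as long as a camera call. They do not tell look-alikes from the thing itself.
- spotter.boxes_of(camera, name): "point" ([x, y, z] in m, in world coordinates, good to about 4 mm: the middle of the surface that is visible of it).
- spotter.regions_of(camera, name): "pixels" (384x512 bool, what is visible of it).
The state is a dict: "time": time; "joint_positions": joint angles; "joint_vel": joint speeds; "joint_torque": joint torques, N m; "ee_pos": TCP position; "eef_rot": TCP orientation; "ft_force": force on the tool from outside, world axes, zero at the start; "torque": the same for the moment, N m; "width": finger opening in m; "grip_force": force on a finger pad.
Only numpy, scipy, OpenCV 4.12 (cv2) and the standard library are available. Lean on these libraries where they do the work, as an engineer would, in place of code of your own. Each camera call takes 0.05 s, during which the arm holds its last target. There are 200 camera calls.

### The job

Pick the tall rectangular glass cell out of the wooden tray, gripping it only by its two frosted long faces (never touching the clear windows) and gently, with no more than about 40 N, and keep it upright. Hold it in the light checker midway between lamp and sensor, with the centre of its windows on the light beam and the windows squarely facing lamp and sensor, hovering clear of the checker. Finish while still holding it there, without letting go, and leave everything else on the bench where it is.

Things in the scene. Friction and masses are not known exactly. Their poses are not given: they have to be found in the camera images.
- cell: the tall cell: closed upright glass box, 70 mm tall. Its long sides (38 mm long, whitish) are frosted, 24 mm apart; its short ends carry clear windows, 44 mm apart over all. Origin: centre of its underside; z up; x runs through the two windows, y through the two frosted faces (grip along y). About 0.09 kg. It stands on the tray's floor, turned any way
- cell_center (a point): middle of the tall cell, on the line through the centres of its two windows, 35 mm above its underside
- cell_window_a: clear window on the cell's +x end, 18 mm wide, 54 mm tall, standing 3 mm out from the frosted sides' ends; not to be touched (its frame is the cell's own: origin at the centre of the cell's underside)
- cell_window_b: the same on the cell's -x end (its frame is the cell's own)
- tray: shallow fixed wooden tray, 120 x 270 mm, rim 14 mm high, 6 mm thick, floor 6 mm above the table; in it the tall cell, the short cell and the vial stand in a row along its y, 85 mm apart, in any order. Origin: centre of its underside, on the table
- checker: fixed light checker: base plate 110 x 300 mm, 20 mm high; grey lamp housing (85 mm wide, top 112 mm above the table) at its +y end, smaller sensor housing (70 mm wide, top 105 mm) at its -y end. Dark round barrels on both face each other across a gap of about 100 mm. The beam runs along y, 75 mm above the table. Origin: centre of the base's underside, on the table
- beam_mid (a point): the point midway in the gap, on the beam, 75 mm above the table (axes as the checker's: the beam runs along y)
- short_cell: bystander in the tray: the same kind of cell but only 38 mm tall; origin: centre of its underside
- vial: bystander in the tray: round glass vial with a black cap, 29 mm across, 58 mm tall; origin: centre of its underside
- varnish_jar: bystander: glass jar, 72 mm across, 100 mm tall; origin: centre of its underside
- tin: bystander: tin, 84 mm across, 110 mm tall; origin: centre of its underside
- brush: bystander: paint brush lying flat beyond the tray
- offcut: bystander: wooden block 100 x 45 x 30 mm lying between tray and checker; origin: centre of its underside
- tape: bystander: tape measure 65 x 30 x 60 mm; origin: centre of its underside
- square: bystander: carpenter's square lying flat, stock 100 mm, blade 160 mm
Not all that is in view belongs to the job. What is shaped like the cell but blue is not meant.

How it is judged:
By the outcome, as a careful person would: the job done as asked, in the order asked, and still so for the second after the job is handed in, while the arm keeps its last pose, push and grip.
It also fails if it takes over 38 s, if anything falls off the work surface, if the arm or the gripper's body presses on something with over 40 N, if the wrist force passes 120 N, or if a joint passes its speed limit or range.

## Working session

There is one attempt and no reset: what is moved stays moved. The work goes in short steps, Python scripts to look and compute and a tool call to move; the robot and the scene stay as the last step left them, time stands still between calls to the robot, and variables do not carry over. Pictures are saved under pics/ and viewed, at most 12 in all, crops included, and the job is handed in when it is done.

Besides the shell and the picture viewer there is one more tool, called after ">>>" by a JSON object that holds its "fn" and its "kwargs". play_rows: Moves the arm, as the interface text tells. Shift numbers are shares of 150 mm and turn numbers shares of 30 degrees, none past 1 either way. Its arguments: {"type":"object","properties":{"series":{"type":"array","items":{"type":"array","items":{"type":"number"}}},"fingers":{"type":"number"},"squeeze":{"type":"number"}},"required":["series"]}

```bash
mkdir -p pics; cat > h.py <<'E'
import numpy as np, cv2
from scipy.spatial.transform import Rotation as R
from bench import status, vision, job, spotter, r
def cam(n):
    c=vision.calibration(n); K=np.array([[c['fx'],0,c['cx']],[0,c['fy'],c['cy']],[0,0,1.]])
    return K,cv2.Rodrigues(np.array(c['rvec'],float))[0],np.array(c['tvec'],float).ravel()
def pix2plane(n,uv,z):
    K,Rm,t=cam(n); uv=np.atleast_2d(uv).astype(float)
    d=(Rm.T@np.linalg.inv(K)@np.c_[uv,np.ones(len(uv))].T).T; o=-Rm.T@t
    return o+d*((z-o[2])/d[:,2])[:,None]
def proj(n,P):
    K,Rm,t=cam(n); p=(K@(Rm@np.atleast_2d(P).T+t[:,None])).T; return p[:,:2]/p[:,2:]
E
python3 - <<'E'
from h import *
s=status.read_state(); print({k:np.round(v,3) for k,v in s.items()}, r.grasp_offset)
im={n:vision.camera(n) for n in('top','side')}
cv2.imwrite('pics/a.png',cv2.resize(im['top'],(800,600),interpolation=3)); cv2.imwrite('pics/b.png',cv2.resize(im['side'],(800,600),interpolation=3))
for c in('top','side'):
  K,Rm,t=cam(c); print(c,K[0,0],np.round(-Rm.T@t,3),np.round(Rm[2],3))
  for n in('cell','short_cell','vial','tray','checker','offcut','tape','varnish_jar','tin'):
    print(c,n,[(np.round(d['point'],3).tolist(),round(d['conf'],2)) for d in spotter.boxes_of(c,n)][:4])
E
```

```text
{'time': np.float64(0.0), 'joint_positions': array([ 1.089,  0.333, -0.065,  1.461,  0.022,  1.35 , -0.089]), 'joint_vel': array([ 0.001,  0.   ,  0.   , -0.   , -0.001,  0.001,  0.001]), 'joint_torque': array([-1.0000e-03, -6.2327e+01,  2.4000e-02, -3.8990e+01, -6.2000e-02,
        4.0000e-02,  0.0000e+00]), 'ee_pos': array([ 0.277, -0.56 ,  0.404]), 'eef_rot': array([ 0.974,  0.227, -0.   , -0.001]), 'ft_force': array([ 0.085, -0.649, -0.006]), 'torque': array([-0.043, -0.009,  0.002]), 'grip_force': np.float64(0.0), 'width': np.float64(0.087)} 0.1635
top 432.88603011080056 [ 0.283 -0.065  1.715] [ 0.186 -0.006 -0.983]
top cell [([0.732, 0.068, 0.097], 0.73), ([0.543, 0.13, 0.078], 0.64), ([0.66, 0.164, 0.072], 0.57), ([0.401, 0.138, 0.068], 0.42)]
top short_cell [([0.532, 0.21, 0.048], 0.41), ([0.526, 0.216, 0.003], 0.31)]
top vial [([0.452, -0.504, 0.01], 0.54), ([0.508, 0.29, 0.067], 0.41), ([0.494, -0.24, 0.015], 0.19)]
top tray [([0.524, 0.216, 0.004], 0.96), ([0.546, 0.127, 0.075], 0.55)]
top checker [([0.769, -0.035, 0.107], 0.65), ([0.493, -0.24, 0.017], 0.6)]
top offcut [([0.509, 0.004, 0.029], 0.85)]
top tape [([0.441, 0.484, 0.059], 0.74), ([0.492, -0.24, 0.018], 0.33)]
top varnish_jar [([0.527, 0.216, 0.005], 0.68), ([0.736, 0.066, 0.098], 0.54)]
top tin [([0.767, -0.036, 0.109], 0.84)]
side 367.36398263459404 [0.526 0.992 0.71 ] [ 0.057 -0.85  -0.523]
side cell [([0.408, 0.145, 0.042], 0.81), ([0.669, 0.184, 0.048], 0.65), ([0.547, 0.144, 0.049], 0.58), ([0.442, -0.496, 0.007], 0.38)]
side short_cell [([0.534, 0.23, 0.041], 0.54)]
side vial [([0.496, -0.13, 0.063], 0.68), ([0.512, 0.308, 0.046], 0.64)]
side tray [([0.525, 0.25, 0.008], 0.71)]
side checker [([0.499, -0.128, 0.066], 0.72)]
side offcut [([0.508, 0.019, 0.026], 0.97)]
side tape [([0.433, 0.519, 0.053], 0.75), ([0.74, 0.102, 0.063], 0.74)]
side varnish_jar [([0.742, 0.097, 0.065], 0.95)]
side tin [([0.776, -0.008, 0.099], 0.94)]
```

View pics/a.png

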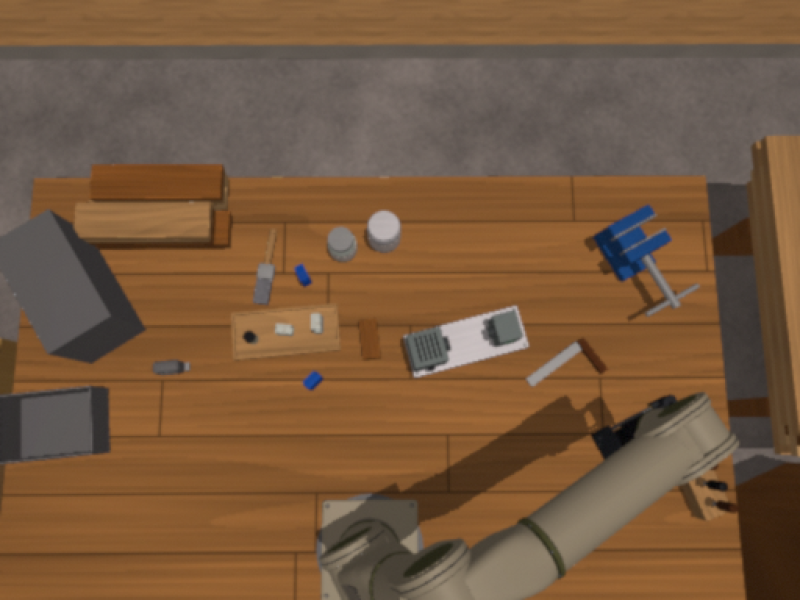

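View pics/b.png

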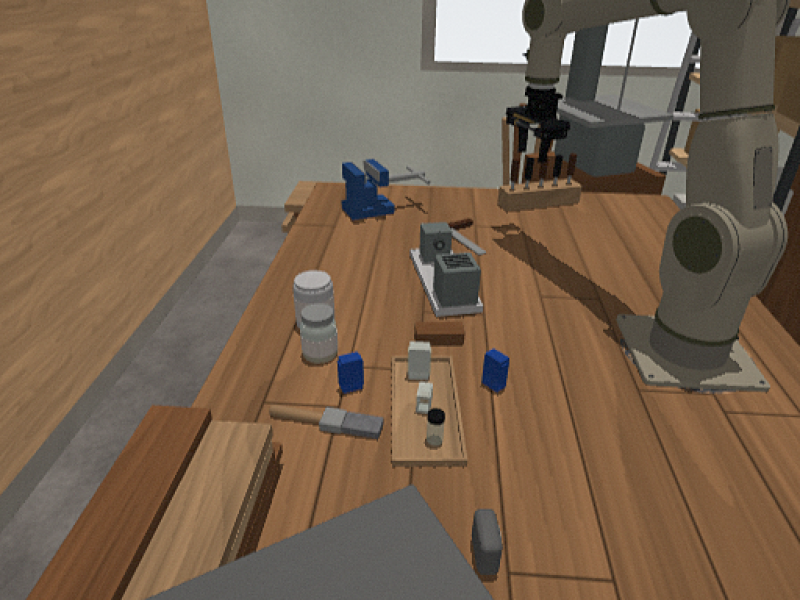

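The top view shows three cell-shaped candidates: whitish at (316,322), blue at (303,275) and blue at (313,380). A short whitish cell is at (284,329). In the side view, the whitish one at (419,360) is tall, stands in the tray and isn't blue, so it's the cell. The checker is at about (465,340) in the top view, tilted, with the lamp at the left (+y).

```bash
python3 - <<'E'
from h import *
t=vision.camera('top'); s=vision.camera('side')
a=cv2.resize(t[170:250,140:220],(400,400),interpolation=2); b=cv2.resize(s[205:285,240:320],(400,400),interpolation=2)
b2=cv2.resize(t[185:250,250:345],(585,400),interpolation=2)[:,:]
cv2.imwrite('pics/c.png',cv2.resize(np.hstack([a,b]),(800,400)))
hsv=cv2.cvtColor(t,cv2.COLOR_BGR2HSV)
m=((hsv[...,1]<60)&(hsv[...,2]>150)).astype(np.uint8)
m2=np.zeros_like(m); m2[185:250,250:345]=m[185:250,250:345]
pts=np.argwhere(m2)[:,::-1]
W=pix2plane('top',pts,0.02)[:,:2]
rect=cv2.minAreaRect(W.astype(np.float32)*1000); print('base',rect)
for c in('top','side'):
  d=spotter.regions_of(c,'cell')
  for q in d:
    p=np.argwhere(q['pixels'])[:,::-1]; print(c,round(q['conf'],2),len(p),p.min(0),p.max(0),p.mean(0).round(1))
# cell top face in top view
m3=np.zeros_like(m); m3[190:225,190:213]=m[190:225,190:213]
print('celltop',cv2.minAreaRect((pix2plane('top',np.argwhere(m3)[:,::-1],0.076)[:,:2]*1000).astype(np.float32)), m3.sum())
m4=((hsv[...,1]>60)&(hsv[...,2]>60)).astype(np.uint8)
E
```

```text
base ((498.00787353515625, -272.2856750488281), (308.8628845214844, 194.55059814453125), 85.16304016113281)
top 0.61 99 [194 238] [206 249] [200.1 243.3]
side 0.89 412 [215 226] [233 251] [224.  238.6]
side 0.84 326 [261 219] [275 242] [267.8 230. ]
side 0.68 369 [308 224] [325 250] [316.5 237. ]
celltop ((540.962158203125, 132.5757598876953), (39.15728759765625, 19.17064666748047), 0.9099506139755249) 63
```

View pics/c.png

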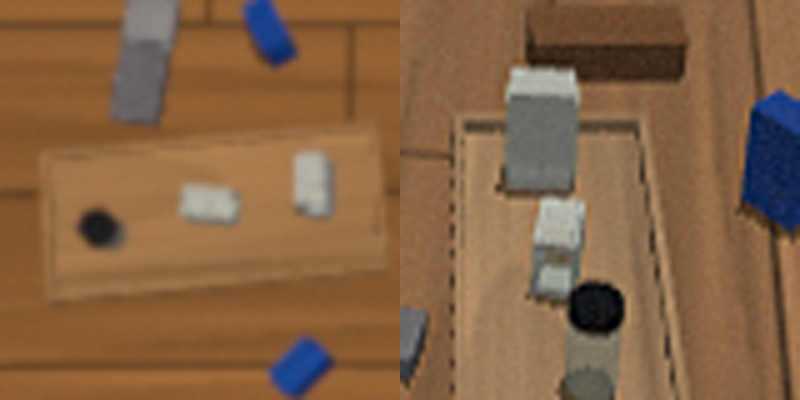

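The enlarged crop confirms it. The tall whitish cell is at crop (313,183) in the top view and (542,130) in the side view, with the short cell and the capped vial beside it in the tray. I'll move over the checker for a close wrist look.

>>> {"fn": "play_rows", "kwargs": {"series": [[0.92,-0.59,0,0,0,-1],[0.92,-0.59,0,0,0,-1],[0.92,-0.59,0,0,0,-1],[0.92,-0.59,0,0,0,-1]], "fingers": 0.2, "squeeze": 20}}

```text
time: 1.6
ee_pos: [0.3649, -0.4149, 0.4053]
eef_rot: [0.879, 0.477, 0.001, 0.0]
ft_force: [0.8, -0.8, 0.6]
width: 0.0625
grip_force: 0.0
```

>>> {"fn": "play_rows", "kwargs": {"series": [[1,-0.05,0,0,0,-0.65],[1,-0.05,0,0,0,-0.65],[1,-0.05,0,0,0,-0.65],[1,-0.05,0,0,0,-0.65],[1,-0.05,0,0,0,-0.65]]}}

```text
time: 2.1
ee_pos: [0.4389, -0.29, 0.405]
eef_rot: [0.788, 0.615, -0.0, 0.0]
ft_force: [-0.7, -0.7, 0.0]
width: 0.0521
grip_force: 0.0
```

```bash
cat >> h.py <<'E'
def wrist():
    s=status.read_state(); im=vision.camera('wrist'); c=vision.calibration('wrist')
    T=np.eye(4); T[:3,:3]=R.from_quat(s['eef_rot']).as_matrix(); T[:3,3]=s['ee_pos']
    return im,c,T@np.array(c['T_tool_cam'])
def wpix2plane(c,T,uv,z):
    uv=np.atleast_2d(uv).astype(float); dx=(uv[:,0]-c['cx'])/c['fx']; dy=(uv[:,1]-c['cy'])/c['fy']; th=np.hypot(dx,dy)+1e-12
    d=np.c_[np.sin(th)*dx/th,np.sin(th)*dy/th,np.cos(th)]@T[:3,:3].T; o=T[:3,3]
    return o+d*((z-o[2])/d[:,2])[:,None]
def wproj(c,T,P):
    p=(np.atleast_2d(P)-T[:3,3])@T[:3,:3]; th=np.arctan2(np.hypot(p[:,0],p[:,1]),p[:,2]); ph=np.arctan2(p[:,1],p[:,0])
    return np.c_[c['cx']+c['fx']*th*np.cos(ph),c['cy']+c['fy']*th*np.sin(ph)]
E
python3 - <<'E'
from h import *
im,c,T=wrist(); s=status.read_state(); print(s['time'],s['ee_pos'],s['eef_rot'],s['width'])
print({k:np.round(v,3) for k,v in c.items()}, T.round(3))
cv2.imwrite('pics/w1raw.png',im); np.save('w1T.npy',T)
cv2.imwrite('pics/d.png',cv2.resize(im,(800,600),interpolation=2))
t=vision.camera('top'); cv2.imwrite('pics/topraw.png',t)
cv2.imwrite('pics/e.png',cv2.resize(t[185:250,250:345],(798,546),interpolation=2))
E
```

```text
2.15 [ 0.4381426  -0.29135745  0.40483353] [ 7.89288222e-01  6.14022815e-01 -2.21041865e-04  1.89442825e-04] 0.051947479325870516
{'fx': np.float64(297.319), 'fy': np.float64(297.319), 'cx': np.float64(258.659), 'cy': np.float64(192.199), 'T_tool_cam': array([[-0.   , -0.961, -0.278,  0.075],
       [ 1.   , -0.   , -0.001, -0.   ],
       [ 0.001, -0.278,  0.961,  0.021],
       [ 0.   ,  0.   ,  0.   ,  1.   ]])} [[ 0.97  -0.234 -0.068  0.457]
 [-0.244 -0.932 -0.27  -0.217]
 [-0.     0.278 -0.96   0.384]
 [ 0.     0.     0.     1.   ]]
```

View pics/d.png

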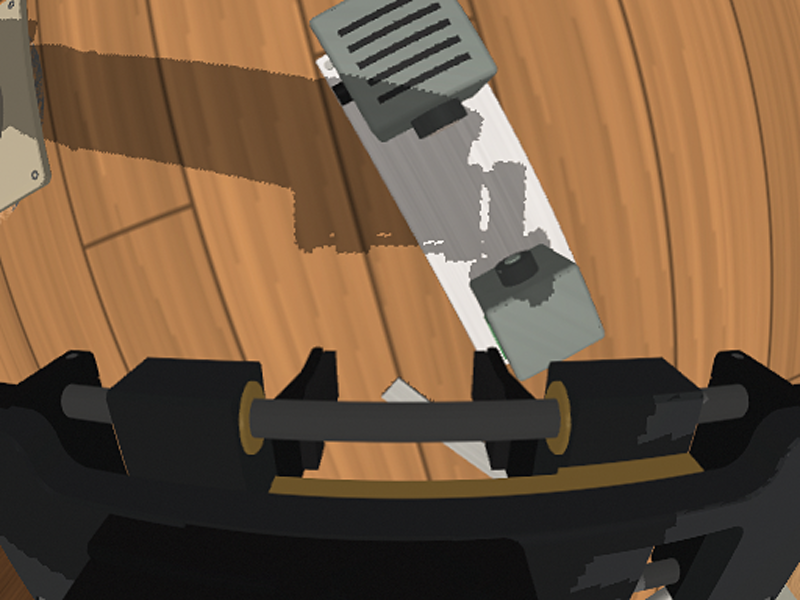

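The wrist picture shows the checker clearly, with the lamp barrel tip near (447,126), the sensor barrel near (517,262), the base's left edge through (425,245) and its right edge through (540,175). I'll fit the base edges and the barrels.

```bash
cat > fit.py <<'E'
from h import *
im=cv2.imread('pics/w1raw.png'); T=np.load('w1T.npy'); c=vision.calibration('wrist')
hsv=cv2.cvtColor(im,cv2.COLOR_BGR2HSV); nw=hsv[...,1]<70
L=[];Rr=[]
for v in range(85,155,2):
    row=nw[v,180:400]; idx=np.flatnonzero(row)+180
    L.append((idx.min()-.5,v)); 
    if v<=150 and v>70: Rr.append((idx.max()+.5,v))
def line(p):
    W=wpix2plane(c,T,p,.02)[:,:2]
    for _ in range(3):
        vx,vy,x0,y0=cv2.fitLine(W.astype(np.float32),cv2.DIST_HUBER,0,.001,.001).ravel()
        n=np.array([-vy,vx]); e=(W-[x0,y0])@n; k=abs(e)<max(.001,2*e.std()); W=W[k]
    return np.degrees(np.arctan2(vy,vx)),np.array([x0,y0]),e.std(),len(W)
a=line(L);b=line(Rr);print(a,b)
ang=[q[0] if q[0]>0 else q[0]+180 for q in(a,b)]; yaw=np.mean(ang)-90; print('yaw',yaw)
ux=np.array([np.cos(np.radians(yaw)),np.sin(np.radians(yaw))]); uy=np.array([-ux[1],ux[0]])
l,rr=a[1]@ux,b[1]@ux; xc=(l+rr)/2; print('width',rr-l,'xc',xc)
# sensor/lamp barrels: dark pixels
dark=(im.max(2)<62)
out=im.copy()
for name,(x0,x1,y0,y1) in dict(lamp=(255,305,55,95),sens=(300,350,150,190)).items():
    p=np.argwhere(dark[y0:y1,x0:x1])[:,::-1]+[x0,y0]
    for z in(.075,.085,.095):
        W=wpix2plane(c,T,p,z)[:,:2]; X=W@ux-xc;Y=W@uy
        print(name,z,len(p),'x',np.percentile(X,[2,98]).round(4),'y',np.percentile(Y,[2,98]).round(4))
np.save('chk.npy',np.r_[ux,uy,xc])
cv2.imwrite('pics/f.png',cv2.resize(im[40:200,240:400],(800,600) if 0 else (600,600),interpolation=cv2.INTER_CUBIC))
# top view base extent
t=cv2.imread('pics/topraw.png'); h2=cv2.cvtColor(t,cv2.COLOR_BGR2HSV); m=np.zeros(t.shape[:2],bool); m[185:250,250:345]=(h2[...,1]<70)[185:250,250:345]
p=np.argwhere(m)[:,::-1]; W=pix2plane('top',p,.02)[:,:2]; X=W@ux-xc;Y=W@uy
for lo,hi in((-.05,-.04),(.04,.05),(-.055,.055)):
    k=(X>lo)&(X<hi); print('top Y',lo,np.percentile(Y[k],[1,99]).round(4))
E
python3 fit.py
```

```text
(np.float32(-75.27201), array([ 0.43795565, -0.21853328], dtype=float32), np.float64(0.0003670035111087159), 35) (np.float32(-75.35021), array([ 0.55977255, -0.251442  ], dtype=float32), np.float64(0.0002895815877401566), 33)
yaw 14.688889
width 0.10949084 xc 0.4229738
lamp 0.075 482 x [-0.0166  0.017 ] y [-0.3121 -0.2771]
lamp 0.085 482 x [-0.0173  0.0153] y [-0.3125 -0.2787]
lamp 0.095 482 x [-0.0179  0.0135] y [-0.3129 -0.2803]
sens 0.075 384 x [-0.0133  0.0136] y [-0.4312 -0.4126]
sens 0.085 384 x [-0.014  0.012] y [-0.4278 -0.4098]
sens 0.095 384 x [-0.0148  0.0104] y [-0.4244 -0.407 ]
top Y -0.05 [-0.5357 -0.2108]
top Y 0.04 [-0.5263 -0.2141]
top Y -0.055 [-0.5455 -0.2128]
```

View pics/f.png

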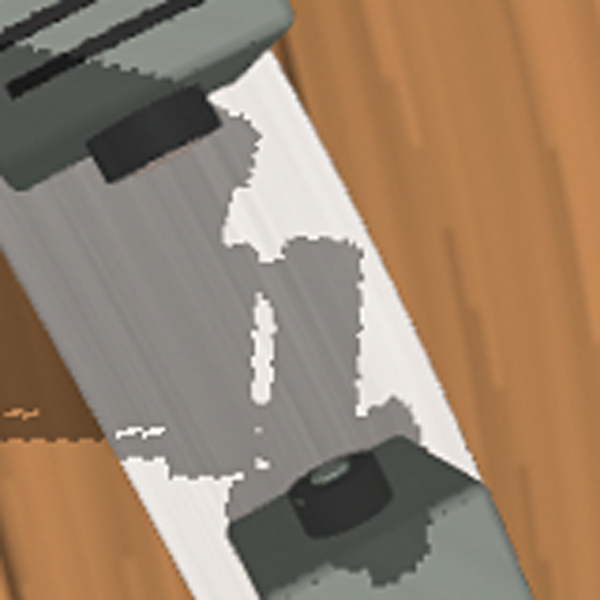

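```bash
cat > fit2.py <<'E'
from h import *
T=np.load('w1T.npy'); c=vision.calibration('wrist'); k=np.load('chk.npy'); ux,uy,xc=k[:2],k[2:4],k[4]
f=lambda u,v:(240+(u+.5)/3.75-.5,40+(v+.5)/3.75-.5)
for n,u,v,z in(('lens',330,470,.075),('lensaxis2',336,478,.075),('lampL',108,184,.075),('lampR',220,124,.075),('sensTopEdgeL',290,492,.075),('sensR',388,455,.075)):
    W=wpix2plane(c,T,f(u,v),z)[0,:2]; print(n,W.round(4),'X',round(W@ux-xc,4),'Y',round(W@uy,4))
for Ym in(-.360,-.362,-.364): print(Ym,(xc*ux+Ym*uy).round(4))
# project hypothesised circles
for Yc,rad in((-.412,.014),(-.313,.0175)):
    th=np.linspace(0,2*np.pi,9)[:-1]; P=np.array([np.r_[(xc+rad*np.cos(a))*ux+Yc*uy,.075+rad*np.sin(a)] for a in th]); print(Yc,(((wproj(c,T,P)-[240,40])+.5)*3.75-.5).round(0).tolist())
# corners from wrist: base far corner at (318,60) in 800 px
W=wpix2plane(c,T,(318/1.5625,60/1.5625),.02)[0,:2]; print('corner',W@ux-xc,W@uy)
E
python3 fit2.py
```

```text
lens [ 0.5144 -0.2924] X 0.0005 Y -0.4133
lensaxis2 [ 0.5157 -0.2951] X 0.001 Y -0.4162
lampL [ 0.4715 -0.1995] X -0.0175 Y -0.3125
lampR [ 0.5055 -0.19  ] X 0.0178 Y -0.312
sensTopEdgeL [ 0.5016 -0.296 ] X -0.0128 Y -0.4135
sensR [ 0.5322 -0.292 ] X 0.0178 Y -0.4174
-0.36 [ 0.5004 -0.241 ]
-0.362 [ 0.5009 -0.2429]
-0.364 [ 0.5014 -0.2448]
-0.412 [[369.0, 445.0], [365.0, 457.0], [338.0, 477.0], [303.0, 490.0], [284.0, 489.0], [290.0, 476.0], [316.0, 458.0], [348.0, 445.0]]
-0.313 [[221.0, 128.0], [210.0, 131.0], [171.0, 150.0], [128.0, 173.0], [109.0, 185.0], [123.0, 180.0], [160.0, 161.0], [199.0, 140.0]]
corner -0.051918380648345364 -0.21486872845229033
```

>>> {"fn": "play_rows", "kwargs": {"series": [[0.99,-0.01,0,0,0,-1],[0.99,-0.01,0,0,0,-1],[0.99,-0.01,0,0,0,-1],[0.99,-0.01,0,0,0,-1]]}}

```text
time: 2.6
ee_pos: [0.4745, -0.1414, 0.4052]
eef_rot: [0.598, 0.801, 0.001, 0.0]
ft_force: [0.5, -1.0, 1.4]
width: 0.0521
grip_force: 0.0
```

>>> {"fn": "play_rows", "kwargs": {"series": [[0.87,0.49,0.27,0,0,-1],[0.87,0.49,0.27,0,0,-1],[0.87,0.49,0.27,0,0,-1],[0.87,0.49,0.27,0,0,-1]]}}

```text
time: 3.0
ee_pos: [0.5087, 0.0035, 0.3631]
eef_rot: [0.371, 0.928, 0.001, -0.001]
ft_force: [-0.3, -0.5, 0.3]
width: 0.0522
grip_force: 0.0
```

>>> {"fn": "play_rows", "kwargs": {"series": [[0.46,0.79,0.23,0,0,-1],[0.46,0.79,0.23,0,0,-1],[0.46,0.79,0.23,0,0,-1],[0.46,0.79,0.23,0,0,-1]]}}

```text
time: 3.4
ee_pos: [0.5416, 0.136, 0.3283]
eef_rot: [0.119, 0.993, 0.001, -0.001]
ft_force: [-0.3, -0.8, -0.1]
width: 0.052
grip_force: 0.0
```

>>> {"fn": "play_rows", "kwargs": {"series": [[0,0,0,0,0,-0.45],[0,0,0,0,0,-0.45],[0,0,0,0,0,-0.45],[0,0,0,0,0,-0.45]]}}

```text
time: 3.8
ee_pos: [0.5422, 0.1307, 0.3295]
eef_rot: [0.009, 1.0, -0.0, -0.0]
ft_force: [-0.3, 0.1, 0.6]
width: 0.0523
grip_force: 0.0
```

```bash
python3 - <<'E'
from h import *
im,c,T=wrist(); s=status.read_state(); print(s['time'],s['ee_pos'].round(4),s['eef_rot'].round(4),s['width'])
cv2.imwrite('pics/w2raw.png',im); np.save('w2T.npy',T)
cv2.imwrite('pics/g.png',cv2.resize(im,(800,600),interpolation=2))
E
```

```text
3.85 [0.5421 0.131  0.3297] [ 8.4e-03  1.0e+00 -1.0e-04  0.0e+00] 0.05194103701549765
```

View pics/g.png

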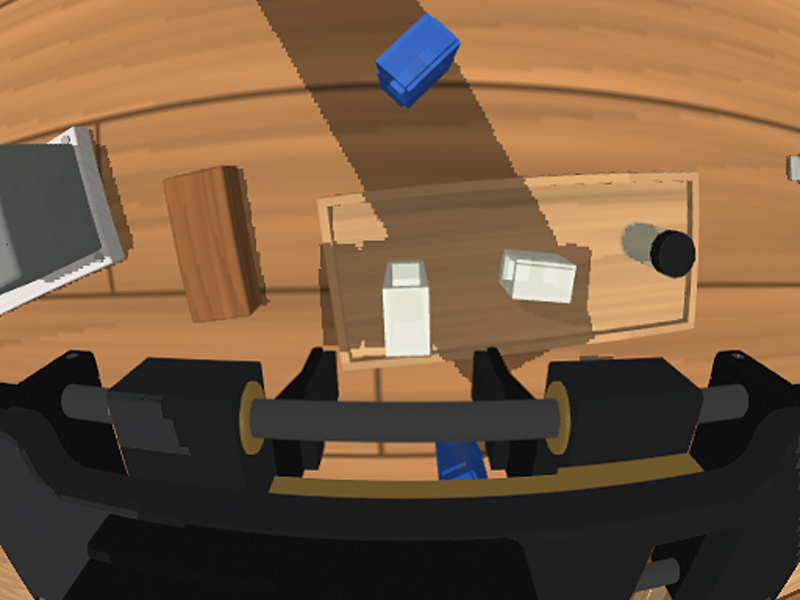

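The wrist picture shows the tall cell standing in the tray at about (407,315). Its top face spans rows 285–356, and a window faces the camera at (405,272). I'll fit its side edges.

```bash
python3 - <<'E'
from h import *
im=cv2.imread('pics/w2raw.png'); T=np.load('w2T.npy'); c=vision.calibration('wrist')
hsv=cv2.cvtColor(im,cv2.COLOR_BGR2HSV)
print(hsv[180:232:3,262].tolist())
w=(hsv[...,1]<45)&(hsv[...,2]>150)
L=[];Rr=[]
for v in range(188,224):
    i=np.flatnonzero(w[v,235:290])+235
    if len(i)>15: L.append((i.min()-.5,v)); Rr.append((i.max()+.5,v))
print(len(L),L[0],L[-1],Rr[0],Rr[-1])
for n,p in(('L',L),('R',Rr)):
    W=wpix2plane(c,T,p,.076)[:,:2]; pf=np.polyfit(W[:,0],W[:,1],1); print(n,'angle',np.degrees(np.arctan(pf[0])),'y at .54',np.polyval(pf,.54),'res',(W[:,1]-np.polyval(pf,W[:,0])).std(),W[[0,-1],0])
B=[];Tp=[]
for u in range(249,273):
    i=np.flatnonzero(w[160:236,u])+160
    B.append((u,i.max()+.5)); Tp.append((u,i.min()-.5))
W=wpix2plane(c,T,B,.076)[:,:2]; print('far end x',W[:,0].round(4).tolist()); print('img v',[b[1] for b in B],[b[1] for b in Tp])
cv2.imwrite('pics/i.png',cv2.resize(im[155:235,220:300],(600,600),interpolation=cv2.INTER_CUBIC))
E
```

```text
[[38, 12, 239], [28, 21, 148], [24, 21, 231], [25, 21, 230], [25, 21, 230], [25, 21, 230], [26, 22, 229], [25, 21, 229], [24, 26, 231], [28, 14, 232], [28, 14, 232], [30, 13, 231], [30, 13, 231], [28, 14, 231], [28, 14, 231], [33, 13, 235], [15, 113, 172], [15, 122, 207]]
36 (np.float64(244.5), 188) (np.float64(246.5), 223) (np.float64(273.5), 188) (np.float64(274.5), 223)
L angle 1.2667924325547364 y at .54 0.11865052974189058 res 0.00024336274582631434 [0.52874012 0.55937524]
R angle 1.8832695568064621 y at .54 0.14241189666773194 res 0.00022208219396379505 [0.52916507 0.55981388]
far end x [0.5635, 0.5636, 0.5636, 0.5636, 0.5636, 0.5636, 0.5636, 0.5636, 0.5636, 0.5637, 0.5637, 0.5637, 0.5637, 0.5637, 0.5637, 0.5638, 0.5638, 0.5638, 0.5638, 0.5638, 0.5638, 0.5639, 0.5639, 0.563]
img v [np.float64(227.5), np.float64(227.5), np.float64(227.5), np.float64(227.5), np.float64(227.5), np.float64(227.5), np.float64(227.5), np.float64(227.5), np.float64(227.5), np.float64(227.5), np.float64(227.5), np.float64(227.5), np.float64(227.5), np.float64(227.5), np.float64(227.5), np.float64(227.5), np.float64(227.5), np.float64(227.5), np.float64(227.5), np.float64(227.5), np.float64(227.5), np.float64(227.5), np.float64(227.5), np.float64(226.5)] [np.float64(183.5), np.float64(183.5), np.float64(168.5), np.float64(168.5), np.float64(168.5), np.float64(168.5), np.float64(167.5), np.float64(167.5), np.float64(167.5), np.float64(167.5), np.float64(167.5), np.float64(167.5), np.float64(167.5), np.float64(167.5), np.float64(167.5), np.float64(167.5), np.float64(167.5), np.float64(167.5), np.float64(167.5), np.float64(168.5), np.float64(178.5), np.float64(183.5), np.float64(182.5), np.float64(182.5)]
```

View pics/i.png

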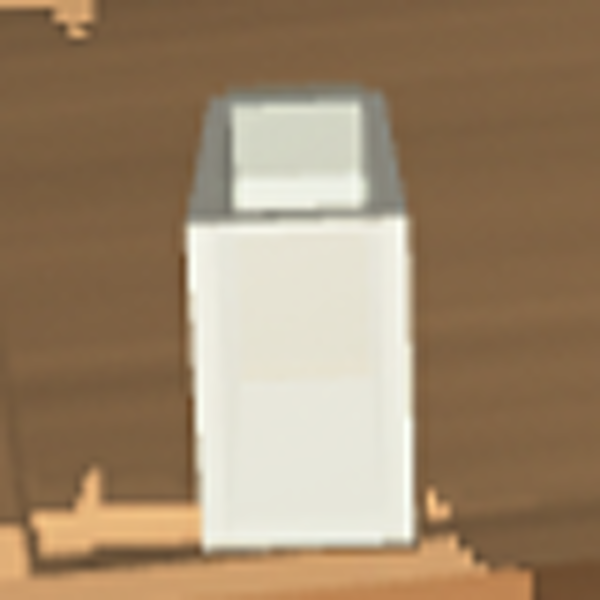

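>>> {"fn": "play_rows", "kwargs": {"series": [[-0.016,0,0.2,0,0,-0.085],[-0.016,0,0.4,0,0,-0.085],[-0.016,0,0.6,0,0,-0.085],[-0.016,0,0.72,0,0,-0.085],[-0.016,0,0.76,0,0,-0.085]]}}

```text
time: 4.35
ee_pos: [0.5436, 0.1313, 0.2138]
eef_rot: [-0.015, 1.0, -0.0, -0.001]
ft_force: [0.1, 0.1, 0.2]
width: 0.0522
grip_force: 0.0
```

```bash
python3 - <<'E'
from h import *
im,c,T=wrist(); s=status.read_state(); print(s['time'],s['ee_pos'].round(4),s['eef_rot'].round(4),s['width'],np.round(s['ft_force'],2))
cv2.imwrite('pics/j.png',cv2.resize(im,(800,600),interpolation=2))
E
```

```text
4.4 [0.5438 0.1314 0.2141] [-1.510e-02  9.999e-01 -3.000e-04 -1.200e-03] 0.05262013834833895 [-0.97  0.9  -0.67]
```

View pics/j.png

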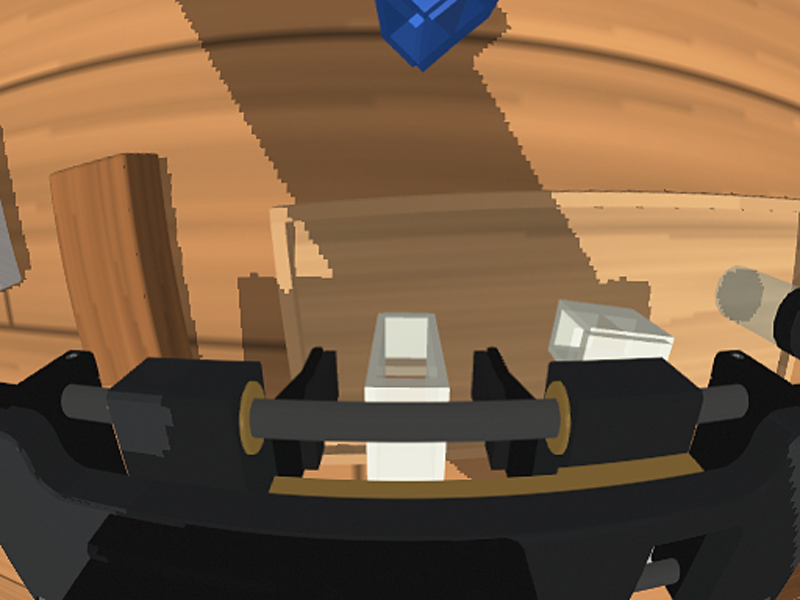

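The cell sits centred between the fingers: its top spans columns 365–448 and the finger gap 335–475. Now I'll close gently.

>>> {"fn": "play_rows", "kwargs": {"series": [[0,0,0,0,0,0],[0,0,0,0,0,0],[0,0,0,0,0,0],[0,0,0,0,0,0],[0,0,0,0,0,0]], "fingers": -1, "squeeze": 20}}

```text
time: 4.9
ee_pos: [0.5444, 0.132, 0.2163]
eef_rot: [-0.016, 1.0, -0.0, 0.0]
ft_force: [-0.9, -0.2, 2.3]
width: 0.0237
grip_force: 20.0
```

>>> {"fn": "play_rows", "kwargs": {"series": [[0,0,0,0,0,0],[0,0,0,0,0,0],[0,0,0,0,0,0]]}}

```text
time: 5.2
ee_pos: [0.5444, 0.132, 0.2163]
eef_rot: [-0.016, 1.0, -0.0, 0.0]
ft_force: [-2.2, -1.7, 6.5]
width: 0.0244
grip_force: 20.0
```

>>> {"fn": "play_rows", "kwargs": {"series": [[0,0,-0.05,0,0,0],[0,0,-0.2,0,0,0],[0,0,-0.45,0,0,0],[0,0,-0.75,0,0,0],[0,0,-1,0,0,0]]}}

```text
time: 5.7
ee_pos: [0.5439, 0.1322, 0.3681]
eef_rot: [-0.016, 1.0, 0.0, 0.0]
ft_force: [0.7, -0.9, -1.1]
width: 0.024
grip_force: 20.0
```

```bash
python3 - <<'E'
from h import *
im,c,T=wrist(); s=status.read_state(); print(s['time'],s['ee_pos'].round(4),s['eef_rot'].round(4),s['width'],s['grip_force'],np.round(s['ft_force'],2))
sd=vision.camera('side')
cv2.imwrite('pics/k.png',np.hstack([cv2.resize(im,(400,300)),cv2.resize(sd[160:310,200:400],(400,300),interpolation=2)]))
E
```

```text
5.75 [0.5449 0.1332 0.3741] [-1.640e-02  9.999e-01  7.000e-04  4.000e-03] 0.023673207572359245 19.966392691712826 [2.67 1.39 3.8 ]
```

View pics/k.png

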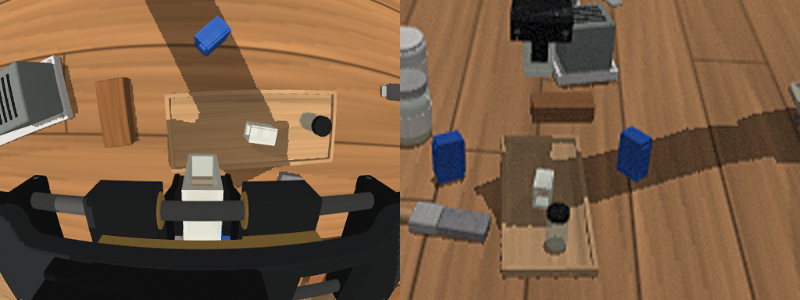

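The cell is up, held between the pads at (203,200) in the wrist view, and the short cell and vial are undisturbed in the tray. Next I'll carry it over to the checker.

>>> {"fn": "play_rows", "kwargs": {"series": [[0.03,-0.17,0,0,0,0.17],[0.05,-0.34,0,0,0,0.34],[0.08,-0.52,0,0,0,0.51],[0.1,-0.69,0,0,0,0.68],[0.13,-0.86,0,0,0,0.85]]}}

```text
time: 6.3
ee_pos: [0.5283, 0.0013, 0.3651]
eef_rot: [0.207, 0.978, -0.0, -0.0]
ft_force: [0.7, -0.0, -0.9]
width: 0.0239
grip_force: 20.0
```

>>> {"fn": "play_rows", "kwargs": {"series": [[-0.05,-0.17,0,0,0,0.17],[-0.1,-0.33,0,0,0,0.34],[-0.16,-0.5,0,0,0,0.51],[-0.21,-0.66,0,0,0,0.68],[-0.26,-0.83,0,0,0,0.85]]}}

```text
time: 6.8
ee_pos: [0.5141, -0.1281, 0.3651]
eef_rot: [0.418, 0.909, -0.0, -0.001]
ft_force: [0.2, 0.5, -1.2]
width: 0.0236
grip_force: 20.0
```

>>> {"fn": "play_rows", "kwargs": {"series": [[-0.13,-0.14,0,0,0,0.22],[-0.26,-0.28,0,0,0,0.44],[-0.39,-0.42,0,0,0,0.66],[-0.525,-0.57,0,0,0,0.87],[-0.525,-0.57,0,0,0,0.87]]}}

```text
time: 7.3
ee_pos: [0.4998, -0.2473, 0.3646]
eef_rot: [0.614, 0.789, -0.001, -0.0]
ft_force: [0.4, -1.0, -1.3]
width: 0.0239
grip_force: 20.0
```

>>> {"fn": "play_rows", "kwargs": {"series": [[0,0,0,0,0,0],[0,0,0,0,0,0],[0,0,0,0,0,0]]}}

```text
time: 7.6
ee_pos: [0.5016, -0.2416, 0.3656]
eef_rot: [0.61, 0.793, 0.0, -0.0]
ft_force: [0.7, 0.1, -1.4]
width: 0.0238
grip_force: 20.0
```

```bash
cat > go.py <<'E'
from h import *
s=status.read_state(); q=R.from_quat(s['eef_rot']); M=q.as_matrix()
print(s['time'],s['ee_pos'].round(4),s['width'],s['grip_force'],'psi',np.degrees(np.arctan2(M[1,0],M[0,0])),'tilt',M[:,2].round(4))
tgt=np.array([.501,-.2437,.2503]); a=np.radians(104.7)
Mt=np.c_[[np.cos(a),np.sin(a),0],[np.sin(a),-np.cos(a),0],[0,0,-1]]
print('shift shares',(M.T@(tgt-s['ee_pos'])/.15).round(3),'turn',(np.degrees(R.from_matrix(M.T@Mt).as_rotvec())/30).round(3))
E
python3 go.py; python3 - <<'E'
from h import *
im,c,T=wrist(); cv2.imwrite('pics/w3raw.png',im); np.save('w3T.npy',T)
cv2.imwrite('pics/l.png',cv2.resize(im,(800,600),interpolation=2))
E
```

```text
7.6 [ 0.5016 -0.2416  0.3656] 0.023780749777903603 19.96628551511094 psi 104.87321681797604 tilt [-1.e-04  3.e-04 -1.e+00]
shift shares [-0.013 -0.008  0.769] turn [ 0.    -0.001  0.006]
```

View pics/l.png

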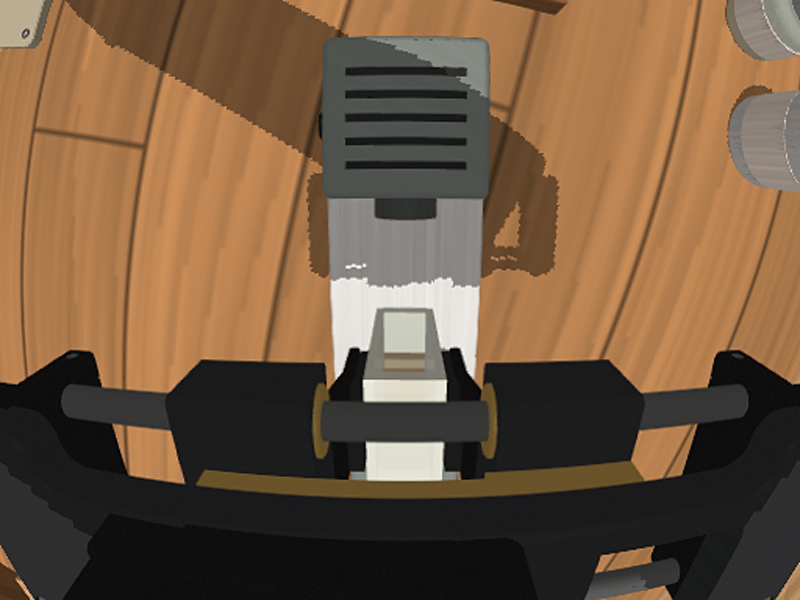

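The wrist view shows the cell at column 406, square with and centred over the base plate (columns 330–482). I'll lower it straight down.

>>> {"fn": "play_rows", "kwargs": {"series": [[-0.013,-0.008,0.15,0,0,0.006],[-0.013,-0.008,0.33,0,0,0.006],[-0.013,-0.008,0.52,0,0,0.006],[-0.013,-0.008,0.68,0,0,0.006],[-0.013,-0.008,0.769,0,0,0.006]]}}

```text
time: 8.15
ee_pos: [0.5003, -0.2443, 0.2485]
eef_rot: [0.611, 0.791, -0.0, -0.001]
ft_force: [-0.6, -0.3, -0.7]
width: 0.0236
grip_force: 20.0
```

>>> {"fn": "play_rows", "kwargs": {"series": [[0,0,0,0,0,0],[0,0,0,0,0,0],[0,0,0,0,0,0]]}}

```text
time: 8.45
ee_pos: [0.5013, -0.245, 0.2518]
eef_rot: [0.612, 0.791, 0.0, 0.001]
ft_force: [-0.1, -0.7, -0.8]
width: 0.0236
grip_force: 20.0
```

```bash
python3 go.py; python3 - <<'E'
from h import *
im,c,T=wrist(); s=status.read_state()
cv2.imwrite('pics/w4raw.png',im); np.save('w4T.npy',T)
k=np.load('chk.npy'); ux,uy,xc=k[:2],k[2:4],k[4]
# near top edge of the cell: brightness profile down the middle columns, lamp barrel end
g=cv2.cvtColor(im,cv2.COLOR_BGR2GRAY); print('col260',g[190:262:2,260].tolist()); print('edgecols',[g[v,225:296].tolist() for v in(246,)])
for v in(238,240,242,244,246): 
  W=wpix2plane(c,T,(260,v),.110)[0,:2]; print(v,W@ux-xc,W@uy)
K=np.vstack([im[100:300,160:360]]); sd=vision.camera('side')
cv2.imwrite('pics/m.png',np.hstack([cv2.resize(K,(400,400),interpolation=2),cv2.resize(sd[125:225,240:340],(400,400),interpolation=2)]))
E
```

```text
8.45 [ 0.5013 -0.245   0.2518] 0.023638120628122743 19.966249032877386 psi 104.5690072876174 tilt [ 0.002  -0.0011 -1.    ]
shift shares [0.009 0.    0.01 ] turn [ 0.003  0.003 -0.004]
col260 [152, 152, 152, 148, 135, 217, 225, 225, 224, 224, 223, 223, 224, 223, 223, 223, 222, 227, 112, 118, 155, 165, 165, 117, 135, 136, 128, 239, 236, 236, 235, 233, 233, 227, 51, 60]
edgecols [[29, 26, 27, 27, 25, 24, 12, 202, 251, 245, 244, 244, 244, 243, 240, 237, 238, 238, 237, 237, 237, 237, 236, 236, 236, 236, 236, 236, 236, 236, 236, 236, 236, 236, 236, 236, 236, 236, 236, 236, 236, 236, 236, 236, 236, 236, 237, 237, 236, 237, 238, 238, 238, 238, 242, 243, 242, 243, 243, 247, 248, 8, 25, 27, 27, 26, 28, 26, 26, 20, 17]]
238 -0.0002068251033350843 -0.34522383035000553
240 -0.00020768490887290714 -0.3462192707984918
242 -0.00020853196988113165 -0.3472210956888835
244 -0.00020936624356349132 -0.34822945818971107
246 -0.0002101876835678973 -0.34924451466634293
```

View pics/m.png

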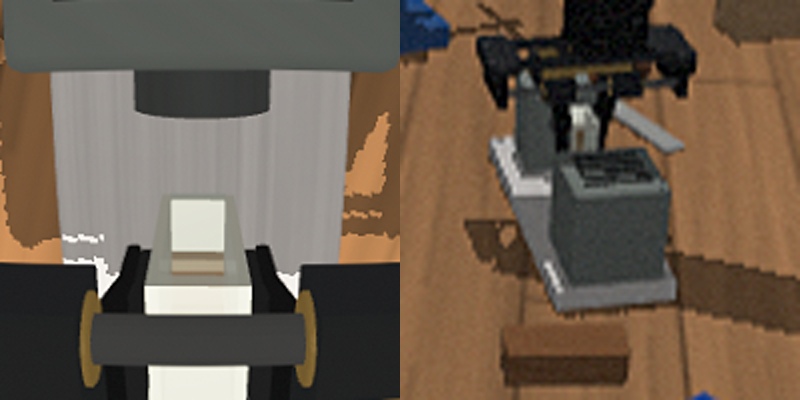

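```bash
python3 - <<'E'
from h import *
k=np.load('chk.npy'); ux,uy,xc=k[:2],k[2:4],k[4]; c=vision.calibration('wrist')
for n,zt in(('w3',.076+.3656-.2163),('w4',.076+.2510-.2163)):
    im=cv2.imread(f'pics/{n}raw.png'); T=np.load(n+'T.npy'); g=cv2.cvtColor(im,cv2.COLOR_BGR2GRAY).astype(int)
    e=[]; b=[]
    for u in range(245,276,3):
        v=np.arange(236,252); e.append((u,236+np.argmax(np.diff(g[236:252,u]))+.5))
        lo=120; seg=g[lo:175,u]; b.append((u,lo+np.argmax(np.diff(seg))+.5))
    print(n,'edge v',np.median([q[1] for q in e]),'barrel v',np.median([q[1] for q in b]))
    W=wpix2plane(c,T,e,zt)[:,:2]; print(' cell near edge Y',np.median(W@uy))
    T0=T@np.linalg.inv(np.array(c['T_tool_cam'])); print(' TCP Y',T0[:2,3]@uy, 'X',T0[:2,3]@ux-xc)
    for z in(.0575,.075,.0925):
        W=wpix2plane(c,T,b,z)[:,:2]; print(' barrel Y z',z,np.median(W@uy))
E
```

```text
w3 edge v 242.5 barrel v 140.5
 cell near edge Y -0.3432599016121006
 TCP Y -0.36091142938537335 X 0.0010006398630818536
 barrel Y z 0.0575 -0.3162682783745428
 barrel Y z 0.075 -0.3143894313832443
 barrel Y z 0.0925 -0.3125105843919459
w4 edge v 242.5 barrel v 158.5
 cell near edge Y -0.34713268034359096
 TCP Y -0.36414994356914904 X -0.0001940505679150495
 barrel Y z 0.0575 -0.3183804550315281
 barrel Y z 0.075 -0.31538552348991455
 barrel Y z 0.0925 -0.312390591948301
```

>>> {"fn": "play_rows", "kwargs": {"series": [[0.013,0,0.004,0,0,0],[0.013,0,0.004,0,0,0],[0.013,0,0.004,0,0,0],[0.013,0,0.004,0,0,0],[0.013,0,0.004,0,0,0]]}}

```text
time: 9.05
ee_pos: [0.5002, -0.2431, 0.2498]
eef_rot: [0.612, 0.791, -0.0, 0.0]
ft_force: [-0.6, -0.3, -1.1]
width: 0.0238
grip_force: 20.0
```

```bash
python3 - <<'E'
from h import *
k=np.load('chk.npy'); ux,uy,xc=k[:2],k[2:4],k[4]; A=[];Z=[]
for i in range(10):
    s=status.read_state(); M=R.from_quat(s['eef_rot']).as_matrix()
    A.append(np.r_[s['ee_pos'][:2]@ux-xc,s['ee_pos'][:2]@uy,s['ee_pos'][2],np.degrees(np.arctan2(M[1,0],M[0,0])),M[:2,2]])
    im,c,T=wrist(); g=cv2.cvtColor(im,cv2.COLOR_BGR2GRAY).astype(int)
    e=[(u,236+np.argmax(np.diff(g[236:252,u]))+.5) for u in range(245,276,3)]; Z.append(np.median(wpix2plane(c,T,e,.110)[:,:2]@uy)-.019)
print(np.mean(A,0).round(4),np.std(A,0).round(4),'cellY',np.mean(Z),np.std(Z),s['time'],s['grip_force'],s['width'])
E
```

```text
[-7.000000e-04 -3.620000e-01  2.498000e-01  1.045555e+02  0.000000e+00
 -1.000000e-04] [0.     0.     0.     0.0017 0.     0.    ] cellY -0.36313996814053845 1.4347529116238494e-05 9.5 19.966199349146336 0.02393117868625402
```

>>> {"fn": "play_rows", "kwargs": {"series": [[0,0.005,-0.003,0,0,-0.004],[0,0.005,-0.003,0,0,-0.004],[0,0.005,-0.003,0,0,-0.004],[0,0.005,-0.003,0,0,-0.004],[0,0.005,-0.003,0,0,-0.004]]}}

```text
time: 10.05
ee_pos: [0.501, -0.2429, 0.2503]
eef_rot: [0.611, 0.792, -0.0, 0.0]
ft_force: [-0.1, 0.7, -1.5]
width: 0.024
grip_force: 20.0
```

```bash
python3 - <<'E'
from h import *
s=status.read_state(); print(s['ee_pos'].round(4),s['grip_force'],s['time'],np.abs(s['joint_vel']).max()); print(job.close_job())
E
```

```text
[ 0.501  -0.2429  0.2503] 19.96627023909241 10.05 0.0007431680632420169
the job is handed in; nothing more can be done
None
```

I handed the job in at 10 s with the tall cell held upright at 20 N by its frosted faces; by my measurements it is centred on the beam midway between lamp and sensor to about 1–2 mm, with its windows square to both. The hand-in gave no verdict.

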